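# Click the route selector to the raised stud

### The job

On the grey route selector box, flick the teeth of the black thumbwheel round with a fingertip, gently and without spinning it fast, in whichever direction you like, until its metal pointer has clicked into place pointing at the one stud that stands up taller than the others. Only push the wheel's teeth: nothing needs to be gripped, do not push on the raised stud, leave the things lying and standing around where they are, unlifted, and take the finger away at the end.

Things in the scene. Friction and masses are not known exactly. Their poses are not given: they have to be found in the camera images.
- selector: Low grey route selector box, fixed. Origin: on the table straight below the wheel's axis; own z up, own +x points away from the robot, give or take 0.25 rad. The box spans own x -57 to 93 mm, own y -82 to 82 mm and is 22.5 mm high. Five road studs stand upright on its far half, 70 mm from the wheel's axis, at -72, -36, 0, 36 and 72 degrees from own +x.
- wheel (a joint): Thumbwheel's angle about its upright axis, rad: 0 with the pointer along the selector's own -x, positive counter-clockwise from above; turns endlessly both ways. A sprung follower pulls it into the nearest of ten clicks, at multiples of 36 degrees (0.628 rad); crests halfway, 18 degrees from a click; about 2 to 4 N at a tooth tip turns it. Settles at click -1, 0 or 1 as the run starts.
- wheel_center (a point): On the wheel's axis at the level of the tooth tops, 36 mm above the table. The black wheel lies flat, 24 to 36 mm above the table: a disc of radius 32 mm with ten straight radial teeth, 6 mm wide, 12 mm high, reaching out to radius 55 mm, open gaps between. In every click the teeth stand at multiples of 36 degrees from the selector's own -x, the gaps midway.
- pointer_tip (a point): Tip of the pointer, 55 mm from the wheel's axis, at the level of the tooth tops. The pointer is a bare-metal bar, 41 mm long and 5 mm wide, that lies radially on top of the wheel and of one of its teeth, raised about 2.7 mm.
- raised_stud_top (a point): Top centre of the one raised road stud: an upright steel pin, 8 mm in diameter, that stands 26 mm above the box (top 49 mm above the table), fixed. The other four studs are alike but only 5 mm high. Which of the five places it has changes.
- raised_stud: The raised stud itself; origin at the centre of its foot on the box top.
- gear_oil: Bystander: small oil bottle with a spout, 22x22x55 mm, standing right of the selector; loose; origin at the centre of its underside.
- paint_jar: Bystander: squat paint jar with lid, 30x30x34 mm, standing left of the selector; loose; origin at the centre of its underside.
- car_silver: Bystander: tiny model saloon car, 12x30x9 mm, in front and left of the selector; loose; origin at the centre of its underside.
- screwdriver_yellow: Bystander: small screwdriver, 14x113x14 mm, lying on the table; loose; origin at the centre of its underside.
- rail_rubber: Bystander: block-shaped track rubber, 27x62x19 mm; loose; origin at the centre of its underside.
- parts_tin: Bystander: open round tin with couplers, 59x59x21 mm; loose; origin at the centre of its underside.
- coach_01: Bystander: model rail coach, 19x130x33 mm; loose; origin at the centre of its underside.
- side_cutters: Bystander: flush cutters, 39x132x12 mm; loose; origin at the centre of its underside.

How it is judged:
By the outcome, as a careful person would: the job done as asked, in the order asked, and still so for the second after the job is handed in, with the robot touching nothing.
It also fails if it takes over 64 s, if anything falls off the work surface, if the arm or the gripper's body presses on something with over 40 N, if the wrist force passes 120 N, or if a joint passes its speed limit or range.

### The arm

A 6-joint arm with a two-finger parallel gripper is mounted at the origin on a cart in front of the work surface, level with it; the furniture and walls round the work are solid. World frame = base frame: x ahead of the robot, y to its left, z up, the work surface at z = 0. Lengths are in mm, angles in rad, forces in N, time in s.
With the tool pointing down it reaches from about 275 to 750 mm from the base axis. Payload 10.2 kg.
Tool frame: the origin (TCP) lies at the centre of the arm's flange, where the gripper is bolted on; the fingertips stand 173 mm ahead of it and the grasp point (between the pads) lies 155 mm ahead of it; z points along the fingers, y is the line along which they close (so a half turn about z gives the same grasp; the last joint's range is limited). The gripper opens to 85 mm and grips with 20 to 120 N. Pads are 22 mm wide; open, the fingers measure 114 mm over their backs; the gripper's body (76 mm by 85 mm) begins 54 mm behind the grasp point. The pads swing forward as they close: fully open they stand 13 mm farther back than shut.
Start: joints at [0.884, 0.313, 1.498, -0, 1.331, -0.223], TCP at [234.872, 469.54, 404.694] pointing down, gripper open.
Joint ranges: [-2.94, 2.94], [-0.97, 2.17], [0.19, 2.56], [-1.23, 4.37], [0.02, 3.11], [-2.88, 2.88]. Speed limits (rad/s): [2.39, 2.39, 3.01, 3.14, 3.14, 3.14].

### API

Orientations are given as a unit quaternion [w, x, y, z].
In Python, from rig import ctrl gives the robot as it stands.
- The arm moves only by the shell command python3 steer.py 'ROWS' [OPENING] [FORCE]. ROWS is one flat JSON list of numbers that holds 1 to 8 rows one after another, with no inner brackets; each row has 6 numbers: dx, dy, dz in cm, then a rotation vector rx, ry, rz in units of 0.1 rad; each row is the pose to reach, as a shift and turn from the pose commanded when the command began, along the tool's axes at that moment; what a row does not reach only later rows make up. A row lasts 1/10 s, in which the tool goes at most 50 mm and 0.15 rad, less where a joint would pass 70% of its speed; a pose out of reach is approached as far as the arm can. OPENING is the opening from 0.0 (shut) to 1.0 (fully open), set as the command begins (- or left out keeps the last). The fingers move at their own pace and stop on an object; FORCE is the grip in N (left out, the last holds). Time passes only in rows, so rows that do not move let the fingers close. It prints the time, the measured TCP pose, the force, the opening and the grip force at its end. Input that does not fit is refused with a message, and nothing moves.
- ctrl.sense(): the state, without advancing time (a new reading comes with each control period).
- ctrl.capture(name): name is "scene" or "top"; returns the picture (384x512x3 uint8, red, green, blue); there is no depth.
- ctrl.calibration(name): a dict with "fx", "fy", "cx", "cy" (pixels), "distortion" ([k1, k2, p1, p2, k3] as OpenCV has them; the pictures are not rectified), "position" and "attitude" of the camera in the world. Camera axes: x right, y down, z forward; pixel columns grow to the right and rows downward; lengths in mm; the calibration is good to about 2 mm. A picture is of the moment at which its call begins. calibration takes no time and is no camera call.
- ctrl.finish_job(): hands the job in; it is judged then, once.
The state is a dict: "time_s": time; "joints": joint angles; "dq": joint speeds; "tau": joint torques, N m; "eef_pos": TCP position; "ee_rot": TCP orientation; "force": force on the tool from outside, world axes, zero at the start; "wrist_torque": the same for the moment, N m; "grip_width": opening from 0.0 (shut) to 1.0 (fully open); "grip_force": force on a finger pad.
Only numpy, scipy, OpenCV 4.12 (cv2) and the standard library are available. Lean on these libraries where they do the work, as an engineer would, in place of code of your own. Each camera call takes 0.05 s, during which the arm holds its last target. There are 200 camera calls.

## Working session

There is one attempt and no reset: what is moved stays moved. The work goes in short steps, Python scripts to look and compute and a shell command to move; the robot and the scene stay as the last step left them, time stands still between calls to the robot, and variables do not carry over. Pictures are saved under pics/ and viewed, at most 10 in all, crops included, and the job is handed in when it is done.

```bash
ls; mkdir -p pics; python3 - <<'E'
from rig import ctrl
import cv2
for n in("scene","top"):
    im=ctrl.capture(n); cv2.imwrite(f"pics/{n}0.png",im[:,:,::-1]); print(ctrl.calibration(n))
print(ctrl.sense())
E
```

```text
pics
rig.py
steer.py
{'fx': 348.2507749005607, 'fy': 348.2507749005607, 'cx': 256.796694762946, 'cy': 192.55733862974841, 'distortion': array([-0.04872989,  0.        ,  0.        ,  0.        ,  0.        ]), 'position': array([-224.1511949 , -408.35895781,  576.50872409]), 'attitude': array([-0.44917538,  0.76025251, -0.40012213,  0.2452751 ])}
{'fx': 354.8880504804887, 'fy': 354.8880504804887, 'cx': 256.24562765054065, 'cy': 195.39039855609036, 'distortion': array([-0.11262837,  0.        ,  0.        ,  0.        ,  0.        ]), 'position': array([ 378.63843769,  106.45903859, 1133.26404444]), 'attitude': array([-0.04300092,  0.7154467 , -0.69426982,  0.06539378])}
{'time_s': 0.1, 'joints': array([ 8.83583135e-01,  3.13397072e-01,  1.49836087e+00, -1.05665289e-05,
        1.33101818e+00, -2.23402086e-01]), 'dq': array([-0.0003298 , -0.00206827, -0.00083249, -0.00029422, -0.00050141,
        0.00080725]), 'tau': array([ 2.08726109e-03, -4.12899220e+01, -2.60141534e+01, -1.99492119e-04,
        3.04036097e-03,  4.49513050e-05]), 'eef_pos': array([234.85425535, 469.50241031, 404.19072942]), 'ee_rot': array([-2.55599239e-04,  2.29831217e-01,  9.73230323e-01, -5.33707120e-04]), 'force': array([ 0.4647004 ,  0.15570482, -0.11972512]), 'wrist_torque': array([-0.01705543, -0.00616498,  0.03989879]), 'grip_force': 0.0, 'grip_width': 0.9985251466413735}
```

View pics/scene0.png

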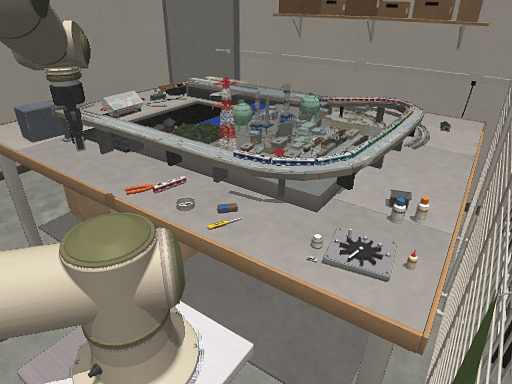

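View pics/top0.png

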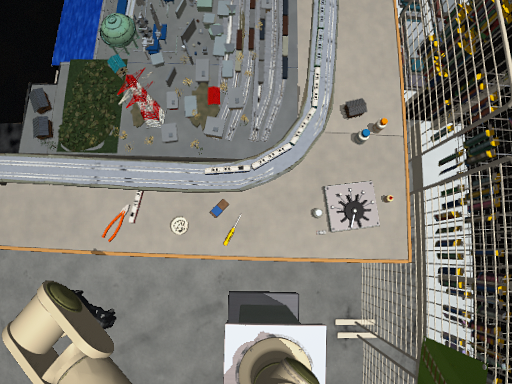

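The scene view shows the selector box near (360,252), with the white jar at (317,241) and the oil bottle at (412,260). In the top view the box is at (353,206), the jar at (318,212), the bottle at (389,198) and the car at (322,232). Next I'll zoom in.

```bash
python3 - <<'E'
import cv2,numpy as np
a=cv2.imread("pics/top0.png")[170:250,310:400]; b=cv2.imread("pics/scene0.png")[225:285,300:425]
a=cv2.resize(a,None,fx=6,fy=6,interpolation=cv2.INTER_CUBIC); cv2.imwrite("pics/ta.png",a)
cv2.imwrite("pics/sb.png",cv2.resize(b,None,fx=6,fy=6,interpolation=cv2.INTER_CUBIC))
E
```

```text
(no output)
```

View pics/ta.png

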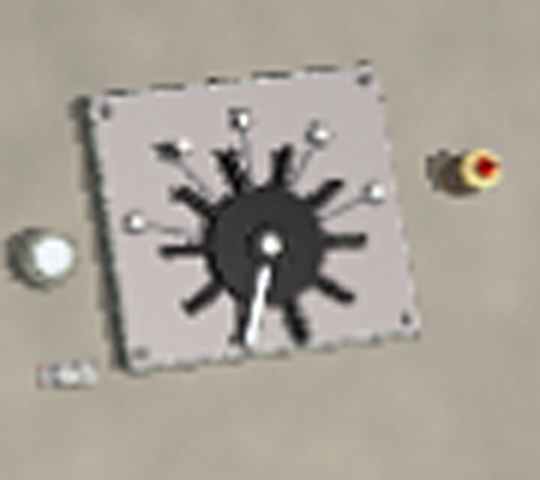

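View pics/sb.png

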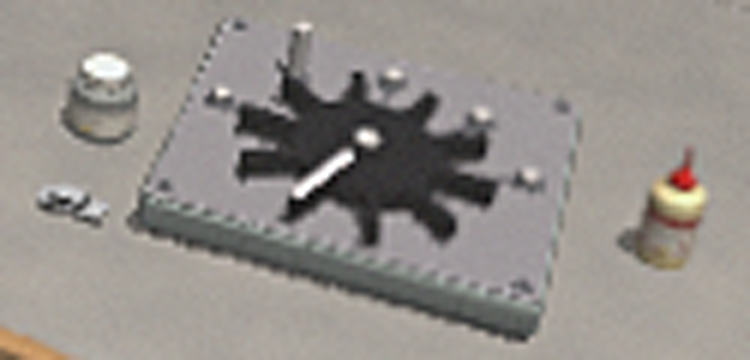

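Raised stud is second from the left, at own +36°, so the goal is wheel click -4. In this first picture the wheel still looks between clicks. I'll measure from both views with a fresh picture.

```bash
cat > h.py <<'E'
import numpy as np,cv2
from scipy.spatial.transform import Rotation as R
from rig import ctrl
def ray(n,px):
    c=ctrl.calibration(n); K=np.array([[c['fx'],0,c['cx']],[0,c['fy'],c['cy']],[0,0,1]])
    p=cv2.undistortPoints(np.array([[px]],float),K,np.array(c['distortion']))[0,0]
    q=c['attitude']; d=R.from_quat([q[1],q[2],q[3],q[0]]).apply([p[0],p[1],1])
    return np.array(c['position']),d/np.linalg.norm(d)
def plane(n,px,z):
    o,d=ray(n,px); return o+d*(z-o[2])/d[2]
def tri(a,b):
    (o,d),(p,e)=ray("top",a),ray("scene",b)
    s=np.linalg.lstsq(np.c_[d,-e],p-o,rcond=None)[0]
    A,B=o+d*s[0],p+e*s[1]; return (A+B)/2,np.linalg.norm(A-B)
def t(u,v):return ((u+.5)/6-.5+310,(v+.5)/6-.5+170)
def s(u,v):return ((u+.5)/6-.5+300,(v+.5)/6-.5+225)
E
python3 - <<'E'
from h import *
np.set_printoptions(precision=1,suppress=True)
for n,a,b in [("knob",(270,243),(368,138)),("st72",(135,222),(222,95)),("tall36",(182,146),(302,28)),("st0",(240,118),(392,75)),("st-36",(318,132),(482,115)),("st-72",(375,190),(530,178)),("tip",(250,340),(292,197))]:
    print(n,*tri(t(*a),s(*b)),plane("top",t(*a),27.5))
print("jar",plane("top",t(52,257),34),"bottle",plane("top",t(483,168),50),"car",plane("top",t(68,376),9))
im=ctrl.capture("top"); cv2.imwrite("pics/t1.png",cv2.resize(im[170:250,310:400,::-1],None,fx=6,fy=6,interpolation=cv2.INTER_CUBIC))
E
```

```text
knob [ 511.7 -238.2   39.6] 0.7464279572573264 [ 513.  -241.6   27.5]
st72 [ 522.5 -169.2   26.6] 1.1648220561656983 [ 522.1 -168.4   27.5]
tall36 [ 560.4 -188.8   48.9] 1.01597658329377 [ 563.8 -194.2   27.5]
st0 [ 580.5 -227.    26.9] 1.5069286046874832 [ 580.  -226.1   27.5]
st-36 [ 574.4 -270.1   26.6] 1.4476038204915564 [ 573.9 -269.1   27.5]
st-72 [ 543.6 -300.8   25.6] 0.08110218726703072 [ 543.3 -300.1   27.5]
tip [ 459.9 -226.2   37.4] 2.12295493627205 [ 461.1 -230.2   27.5]
jar [ 501.5 -122.5   34. ] bottle [ 553.6 -351.6   50. ] car [ 440.8 -136.6    9. ]
```

View pics/t1.png

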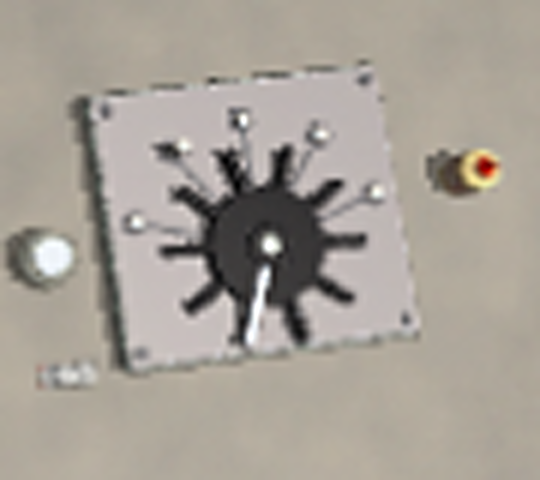

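The new picture is unchanged: pointer tip at (250,340), teeth at (300,340), (350,297), (365,240), (165,250) and so on. The stud directions agree on yaw ≈ 9.1° and centre (511.7, -238.2). I'll check the pointer and tooth angles by mask.

```bash
cat > wheel.py <<'E'
from h import *
C=np.array([511.7,-238.2]); Y=np.radians(9.15)
def look(name="top",save=None):
    im=ctrl.capture(name)
    if save: cv2.imwrite(save,cv2.resize(im[170:250,310:400,::-1],None,fx=6,fy=6,interpolation=cv2.INTER_CUBIC))
    g=im.max(2); V,U=np.mgrid[0:384,0:512]
    # dark tooth profile at radius 46, light pointer profile at radius 35
    c=ctrl.calibration(name);K=np.array([[c['fx'],0,c['cx']],[0,c['fy'],c['cy']],[0,0,1]]);q=c['attitude']
    r=R.from_quat([q[1],q[2],q[3],q[0]]).inv()
    a=np.radians(np.arange(0,360,1.0))
    def prof(rad,z):
        P=np.c_[C[0]+rad*np.cos(a+np.pi+Y),C[1]+rad*np.sin(a+np.pi+Y),np.full(360,z)]
        p=cv2.projectPoints(r.apply(P-c['position']),np.zeros(3),np.zeros(3),K,np.array(c['distortion']))[0][:,0].astype(np.float32)
        return cv2.remap(g,p[None,:,0],p[None,:,1],cv2.INTER_LINEAR)[0].astype(float)
    t=sum(prof(x,36) for x in(40,44,48)); ph=np.angle(-(t*np.exp(10j*a)).sum())/10
    p=sum(prof(x,38.7) for x in(20,24,28)); w=np.clip(p-p.max()*.6,0,None); pt=np.angle((w*np.exp(1j*a)).sum())
    return np.degrees(ph),np.degrees(pt)
E
python3 - <<'E'
from wheel import *
print(look("top"),look("scene"))
s=ctrl.sense(); q=s['ee_rot']; print(s['time_s'],R.from_quat([q[1],q[2],q[3],q[0]]).as_matrix().round(3))
E
```

```text
(np.float64(12.925450207736747), np.float64(-21.662671759085008)) (np.float64(14.215014920074841), np.float64(-22.319242476426886))
0.25 [[-0.894  0.447 -0.   ]
 [ 0.447  0.894 -0.   ]
 [ 0.    -0.001 -1.   ]]
```

Both views agree on the wheel being at about -22°, so it may still be settling. I'll travel over with the gripper shut, aiming for own φ=+54° outside the teeth, and look again there.

Careful with the scale: shifts go in cm and turns go in units of 0.1 rad. That gives: -55 mm is -5.5, -277 mm is -27.7.

```bash
python3 steer.py '[-2, -2, 0, 0, 0, 0, -5.5, -5.7, 0, 0, 0, 0, -9, -9.4, 0, 0, 0, 0, -12.5, -13, 0, 0, 0, 0, -16, -16.7, 0, 0, 0, 0, -19.5, -20.4, 0, 0, 0, 0, -23, -24, 0, 0, 0, 0, -26.5, -27.7, 0, 0, 0, 0]' 0.0 20
python3 steer.py '[-3.5, -3.7, 0, 0, 0, 0, -7, -7.3, 0, 0, 0, 0, -10.5, -11, 0, 0, 0, 0, -14, -14.6, 0, 0, 0, 0, -17.5, -18.3, 0, 0, 0, 0, -21, -22, 0, 0, 0, 0, -24.5, -25.6, 0, 0, 0, 0, -28, -29.3, 0, 0, 0, 0]'
python3 steer.py '[-1.8, -1.9, 2, 0, 0, 0, -1.8, -1.9, 5, 0, 0, 0, -1.8, -1.9, 8, 0, 0, 0, -1.8, -1.9, 11, 0, 0, 0, -1.8, -1.9, 14, 0, 0, 0, -1.8, -1.9, 14.5, 0, 0, 0]'
python3 - <<'E'
from wheel import *
print(look("top"))
s=ctrl.sense(); q=s['ee_rot']; print(s['time_s'],s['eef_pos'],s['joints'],s['force'],R.from_quat([q[1],q[2],q[3],q[0]]).as_matrix().round(3))
im=ctrl.capture("scene"); cv2.imwrite("pics/s2.png",cv2.resize(im[170:290,280:440,::-1],None,fx=5,fy=5,interpolation=cv2.INTER_CUBIC))
E
```

```text
time_s: 1.05
eef_pos: [346.4, 106.2, 404.9]
ee_rot: [0.0, 0.23, 0.973, 0.0]
force: [1.9, 0.1, 0.1]
grip_width: -0.002
grip_force: 0.0
time_s: 1.85
eef_pos: [464.5, -276.3, 404.6]
ee_rot: [-0.0, 0.23, 0.973, 0.0]
force: [0.5, 1.0, 0.2]
grip_width: -0.003
grip_force: 0.0
time_s: 2.45
eef_pos: [471.3, -298.7, 256.6]
ee_rot: [-0.003, 0.23, 0.973, 0.002]
force: [-0.1, -0.9, 0.6]
grip_width: 0.001
grip_force: 0.0
(np.float64(13.397703650620393), np.float64(-22.063462772978234))
2.5 [ 471.65028087 -298.93953637  257.87312605] [-7.74719212e-01  5.40119104e-01  1.57108023e+00 -1.08021429e-05
  1.03440790e+00 -1.88170356e+00] [-0.13987373 -0.31819547 -0.11304264] [[-0.894  0.447 -0.003]
 [ 0.447  0.894  0.003]
 [ 0.004  0.001 -1.   ]]
```

View pics/s2.png

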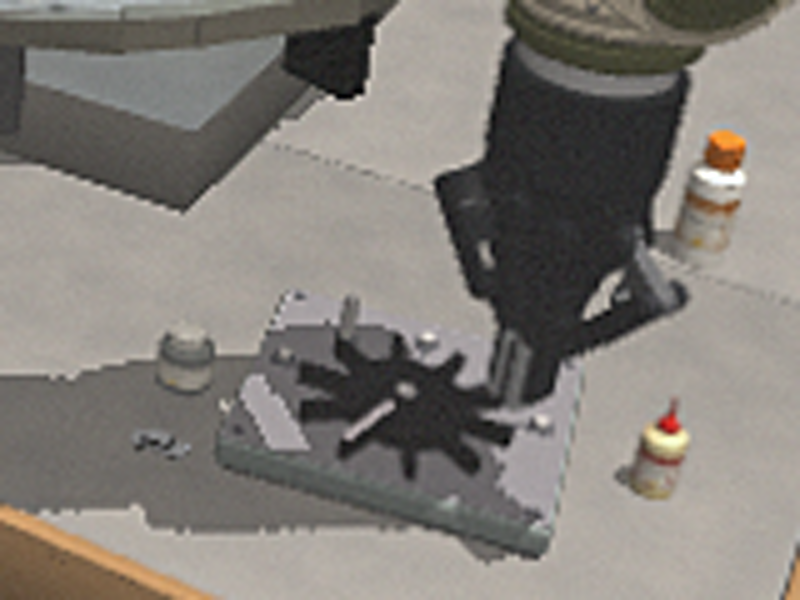

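The picture shows the shut fingers ending at (525,400), above the right of the box. The wheel, stud, jar (187,358), car (160,442) and bottle (660,460) are all untouched. The wheel rests at -22°, so I'll mesh into the gap at φ≈68°. First comes a rotation, then a measurement.

Scaled: -0.236 rad is -2.36.

```bash
python3 steer.py '[0, 0, 0, 0, 0, -0.8, 0, 0, 0, 0, 0, -1.6, 0, 0, 0, 0, 0, -2.36, 0, 0, 0, 0, 0, -2.36, 0, 0, 0, 0, 0, -2.36]'
cat >> wheel.py <<'E'
def tool():
    s=ctrl.sense(); q=s['ee_rot']; M=R.from_quat([q[1],q[2],q[3],q[0]]).as_matrix()
    return s,M
def polar():
    s,M=tool(); d=s['eef_pos'][:2]-C
    phi=(np.degrees(np.arctan2(d[1],d[0])-Y-np.pi)+180)%360-180
    th=np.degrees(np.arctan2(M[1,1],M[0,1]))-np.degrees(Y)
    print("t %.2f phi %.1f r %.1f z %.1f yaw-phi(th) %.1f F %s j6 %.2f"%(s['time_s'],phi,np.hypot(*d),s['eef_pos'][2],th,s['force'].round(1),s['joints'][5]))
def goto(phi,r,z):
    s,M=tool(); a=np.radians(phi)+Y+np.pi
    print("to",phi,r,z,(M.T@(np.r_[C+r*np.array([np.cos(a),np.sin(a)]),z]-s['eef_pos'])).round(1))
E
python3 - <<'E'
from wheel import *
polar(); goto(67.8,88,260); goto(67.8,88,203)
s,M=tool(); print(s['eef_pos'],M.round(3))
c=ctrl.calibration("scene")
E
```

```text
time_s: 3.05
eef_pos: [472.1, -299.3, 261.0]
ee_rot: [0.001, 0.115, 0.993, -0.001]
force: [-0.7, -0.2, -0.4]
grip_width: 0.005
grip_force: 0.0
t 3.05 phi 47.9 r 72.8 z 261.0 yaw-phi(th) 67.7 F [-0.7 -0.2 -0.4] j6 -2.12
to 67.8 88 260 [-24.8 -19.5   1.1]
to 67.8 88 203 [-24.7 -19.4  58.1]
[ 472.11227557 -299.3102711   261.00521487] [[-0.974  0.228  0.002]
 [ 0.228  0.974 -0.002]
 [-0.002 -0.001 -1.   ]]
```

```bash
python3 steer.py '[-1, -0.8, 0, 0, 0, 0, -2, -1.6, 0, 0, 0, 0, -2.5, -2, 1, 0, 0, 0, -2.5, -2, 2.5, 0, 0, 0, -2.5, -2, 4, 0, 0, 0, -2.5, -2, 5, 0, 0, 0, -2.5, -2, 5.8, 0, 0, 0, -2.5, -2, 5.8, 0, 0, 0]'
python3 - <<'E'
from wheel import *
polar(); goto(67.8,70,203); goto(67.8,62,203)
im=ctrl.capture("scene"); cv2.imwrite("pics/s3.png",cv2.resize(im[200:290,300:430,::-1],None,fx=6,fy=6,interpolation=cv2.INTER_CUBIC))
E
```

```text
time_s: 3.85
eef_pos: [491.6, -324.1, 200.7]
ee_rot: [-0.001, 0.114, 0.994, 0.001]
force: [-0.5, -0.3, 0.3]
grip_width: 0.001
grip_force: 0.0
t 3.85 phi 67.7 r 88.3 z 200.7 yaw-phi(th) 67.8 F [-0.5 -0.3  0.3] j6 -2.12
to 67.8 70 203 [-0.2 18.3 -2.2]
to 67.8 62 203 [-0.2 26.3 -2.2]
```

View pics/s3.png

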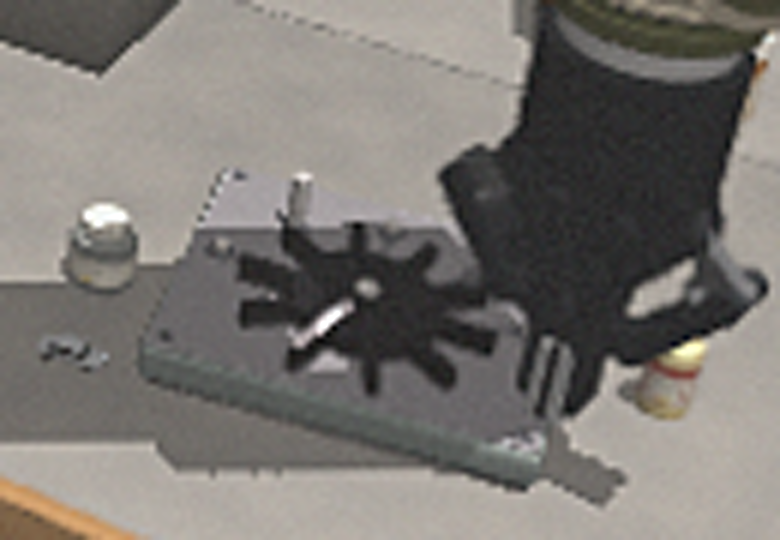

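The fingers are down just outside the teeth, with tips at about (560,410), and the bottle stands clear behind. Now a slow radial move in, watching the force.

Scaled: 14 mm is 1.4, 5 mm is 0.5.

```bash
python3 steer.py '[0, 0.5, -0.1, 0, 0, 0, 0, 1, -0.2, 0, 0, 0, 0, 1.4, -0.2, 0, 0, 0, 0, 1.7, -0.2, 0, 0, 0, 0, 1.7, -0.2, 0, 0, 0]' | sed -n '2p;4p'
python3 steer.py '[0, 0.1, 0, 0, 0, 0, 0, 0.2, 0, 0, 0, 0, 0, 0.3, 0, 0, 0, 0, 0, 0.4, 0, 0, 0, 0, 0, 0.4, 0, 0, 0, 0]'| sed -n '2p;4p'
python3 steer.py '[0, 0.1, 0, 0, 0, 0, 0, 0.2, 0, 0, 0, 0, 0, 0.3, 0, 0, 0, 0, 0, 0.3, 0, 0, 0, 0]'| sed -n '2p;4p'
python3 - <<'E'
from wheel import *
polar(); print(look())
E
```

```text
eef_pos: [495.7, -307.3, 203.8]
force: [0.0, 0.1, 0.5]
eef_pos: [496.5, -303.8, 203.7]
force: [-0.2, 0.5, 0.4]
eef_pos: [497.2, -300.8, 203.7]
force: [0.5, 0.5, 0.8]
t 5.30 phi 67.8 r 64.3 z 203.7 yaw-phi(th) 67.8 F [0.5 0.5 0.8] j6 -2.09
(np.float64(11.839584561749726), np.float64(-22.07653502268853))
```

```bash
python3 steer.py '[0.3, 0.15, 0, 0, 0, 0.5, 0.63, 0.16, 0, 0, 0, 1, 0.94, 0.2, 0, 0, 0, 1.5, 1.25, 0.26, 0, 0, 0, 2, 1.56, 0.33, 0, 0, 0, 2.5, 1.86, 0.41, 0, 0, 0, 3, 2.16, 0.51, 0, 0, 0, 3.5, 2.45, 0.63, 0, 0, 0, 4]'| sed -n '4p'
python3 - <<'E'
from wheel import *
polar(); print(look())
E
```

```text
force: [1.0, -0.0, -1.6]
t 6.15 phi 44.8 r 63.1 z 203.7 yaw-phi(th) 44.8 F [ 1.  -0.  -1.6] j6 -1.70
(np.float64(14.610265307477457), np.float64(-22.064307766393835))
```

```bash
python3 - <<'E'
from wheel import *
im=ctrl.capture("scene")[210:280,320:420,::-1]; im=np.clip(im.astype(float)*1.8,0,255).astype(np.uint8)
cv2.imwrite("pics/s4.png",cv2.resize(im,None,fx=8,fy=8,interpolation=cv2.INTER_CUBIC))
E
```

```text
(no output)
```

View pics/s4.png

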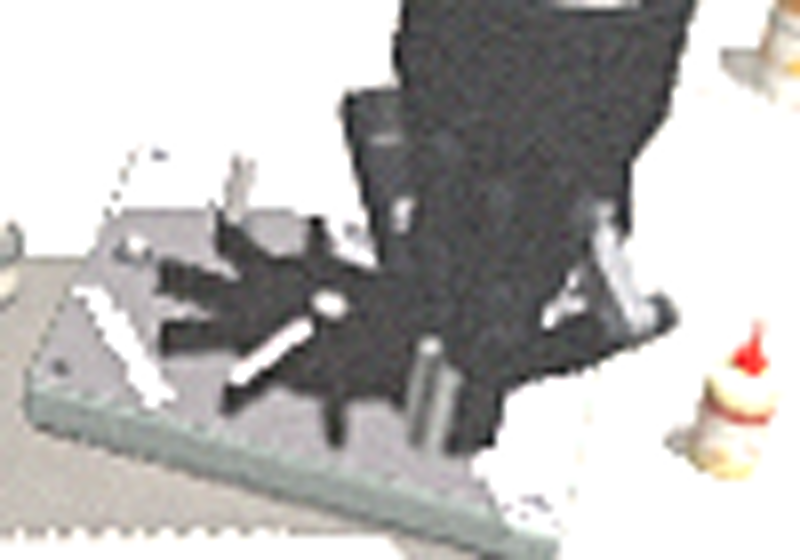

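The shut fingertip stands at about (430,450) beside the tooth ends, but the pointer tip at (235,378) has not moved. I'll check the tip's height by casting that pixel.

```bash
python3 - <<'E'
from wheel import *
s,M=tool()
for u,v in((432,452),(412,447),(490,440)):
  for z in (25,30,35,40,45):
    px=((u+.5)/8-.5+320,(v+.5)/8-.5+210)
    print(u,z,(M.T@(plane("scene",px,z)-s['eef_pos'])).round(1))
E
```

```text
432 25 [ -0.3   5.9 178.7]
432 30 [  4.2   1.3 173.7]
432 35 [  8.7  -3.4 168.7]
432 40 [ 13.2  -8.  163.7]
432 45 [ 17.7 -12.7 158.7]
412 25 [  4.1   9.9 178.7]
412 30 [  8.5   5.3 173.7]
412 35 [ 13.    0.6 168.7]
412 40 [ 17.4  -4.1 163.7]
412 45 [ 21.9  -8.8 158.7]
490 25 [-20.7   4.6 178.7]
490 30 [-1.600e+01 -1.000e-01  1.737e+02]
490 35 [-11.3  -4.7 168.7]
490 40 [ -6.6  -9.4 163.7]
490 45 [ -1.9 -14.  158.7]
```

The tip height is about 31 mm as intended, but the fingertips are thinner than I assumed, so they passed just outside the teeth. I'll carry on to the gap at φ=32°, then go in deeper until I feel contact.

```bash
python3 steer.py '[0.63, 0.03, 0, 0, 0, 1, 1.25, 0.13, 0, 0, 0, 2, 1.42, 0.16, 0, 0, 0, 2.27, 1.42, 0.16, 0, 0, 0, 2.27, 1.42, 0.16, 0, 0, 0, 2.27]'| sed -n '4p'
python3 - <<'E'
from wheel import *
polar(); goto(31.8,58,203.7)
E
python3 steer.py '[0, 0.1, 0, 0, 0, 0, 0, 0.2, 0, 0, 0, 0, 0, 0.3, 0, 0, 0, 0, 0, 0.4, 0, 0, 0, 0, 0, 0.5, 0, 0, 0, 0, 0, 0.5, 0, 0, 0, 0]'| sed -n '4p'
python3 steer.py '[0, 0.1, 0, 0, 0, 0, 0, 0.2, 0, 0, 0, 0, 0, 0.3, 0, 0, 0, 0, 0, 0.4, 0, 0, 0, 0, 0, 0.4, 0, 0, 0, 0]'| sed -n '4p'
python3 - <<'E'
from wheel import *
polar(); print(look())
E
```

```text
force: [0.8, 0.4, -0.6]
t 6.75 phi 32.2 r 63.1 z 203.8 yaw-phi(th) 32.0 F [ 0.8  0.4 -0.6] j6 -1.48
to 31.8 58 203.7 [0.4 5.1 0.1]
force: [-0.7, 0.2, 0.7]
force: [-1.2, 0.9, -0.6]
t 7.85 phi 31.9 r 53.9 z 203.7 yaw-phi(th) 31.9 F [-1.2  0.9 -0.6] j6 -1.46
(np.float64(13.964930135069133), np.float64(-22.05992202676225))
```

```bash
python3 steer.py '[0.27, 0.01, 0, 0, 0, 0.5, 0.54, 0.03, 0, 0, 0, 1, 0.81, 0.06, 0, 0, 0, 1.5, 1.07, 0.11, 0, 0, 0, 2, 1.07, 0.11, 0, 0, 0, 2]'| sed -n '4p'
python3 - <<'E'
from wheel import *
polar(); print(look())
E
```

```text
force: [-0.4, 0.2, -0.1]
t 8.40 phi 20.3 r 54.0 z 203.7 yaw-phi(th) 20.4 F [-0.4  0.2 -0.1] j6 -1.25
(np.float64(1.8399283679592775), np.float64(-35.992254061755496))
```

The wheel snapped into click -1 (-36.0°) and the finger is meshed in its gap. I'll continue the arc through three more clicks.

Scaled: 0.3 mm is 0.03, 21 mm is 2.1, 0.4 rad is 4.

```bash
python3 steer.py '[0.27, 0.01, 0, 0, 0, 0.5, 0.54, 0.03, 0, 0, 0, 1, 0.81, 0.06, 0, 0, 0, 1.5, 1.07, 0.11, 0, 0, 0, 2, 1.34, 0.17, 0, 0, 0, 2.5, 1.6, 0.24, 0, 0, 0, 3, 1.85, 0.33, 0, 0, 0, 3.5, 2.1, 0.43, 0, 0, 0, 4]'| sed -n '4p'
python3 -c "
from wheel import *
polar(); print(look())"
python3 steer.py '[0.27, 0.01, 0, 0, 0, 0.5, 0.54, 0.03, 0, 0, 0, 1, 0.81, 0.06, 0, 0, 0, 1.5, 1.07, 0.11, 0, 0, 0, 2, 1.34, 0.17, 0, 0, 0, 2.5, 1.6, 0.24, 0, 0, 0, 3, 1.85, 0.33, 0, 0, 0, 3.5, 2.1, 0.43, 0, 0, 0, 4]'| sed -n '4p'
python3 -c "
from wheel import *
polar(); print(look())"
```

```text
force: [-0.4, 0.1, 0.0]
t 9.25 phi -0.6 r 54.1 z 204.2 yaw-phi(th) -2.6 F [-0.4  0.1  0. ] j6 -0.83
(np.float64(-16.07645553590575), np.float64(-54.077218835283894))
force: [-9.7, -14.1, -0.6]
t 10.10 phi -24.3 r 53.9 z 203.8 yaw-phi(th) -25.3 F [ -9.7 -14.1  -0.6] j6 -0.40
(np.float64(-0.43686422274302544), np.float64(-73.61893485795585))
```

```bash
python3 steer.py '[0, 0, 0, 0, 0, 0, 0, 0, 0, 0, 0, 0]'
python3 - <<'E'
from wheel import *
polar(); print(look(), look("scene"))
im=ctrl.capture("top")[165:245,305:405,::-1]; im=np.clip(im.astype(float)*1.6,0,255).astype(np.uint8)
cv2.imwrite("pics/t5.png",cv2.resize(im,None,fx=7,fy=7,interpolation=cv2.INTER_CUBIC))
E
```

```text
time_s: 10.35
eef_pos: [459.6, -224.4, 203.8]
ee_rot: [0.001, 0.799, 0.601, -0.001]
force: [-6.8, -10.6, 0.3]
grip_width: -0.0
grip_force: 6.4
t 10.35 phi -24.0 r 53.9 z 203.8 yaw-phi(th) -25.3 F [ -6.8 -10.6   0.3] j6 -0.40
(np.float64(-0.5196262972368139), np.float64(-73.46781917767558)) (np.float64(-8.371778668046604), np.float64(25.792983129968167))
```

View pics/t5.png

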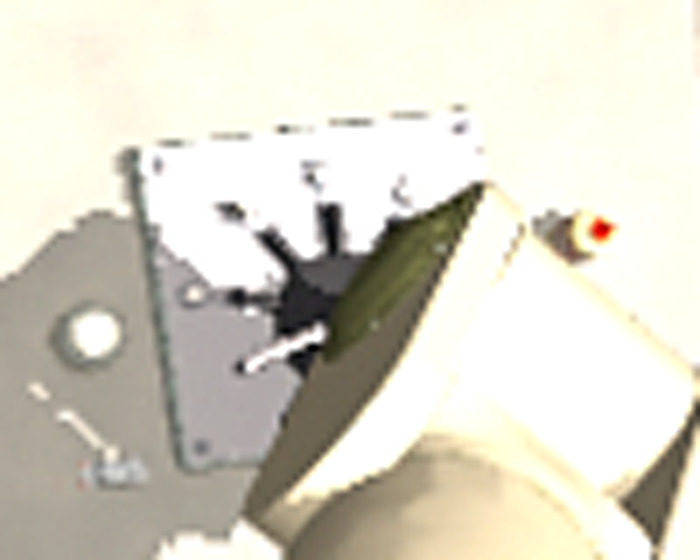

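The pointer sits at (245,367), about -73.5°, close to click -2. The finger is pressing at about 12 N, more than the wheel should need. I'll back off a little to see whether it is jammed.

```bash
python3 steer.py '[-0.25, 0, 0, 0, 0, -0.4, -0.5, 0, 0, 0, 0, -0.8, -0.5, 0, 0, 0, 0, -0.8]'|sed -n '4p;6p'
python3 -c "
from wheel import *
polar(); print(look())"
```

```text
force: [-0.2, -1.5, 0.7]
grip_force: 0.6
t 10.80 phi -19.8 r 54.0 z 203.7 yaw-phi(th) -20.7 F [-0.2 -1.5  0.7] j6 -0.49
(np.float64(1.3301077110071056), np.float64(-71.02884061518407))
```

Scaled: -2.5 mm is -0.25.

```bash
python3 steer.py '[0, -0.25, 0, 0, 0, 0, 0, -0.25, 0, 0, 0, 0]'|sed -n '4p'
python3 steer.py '[0.28, 0.01, 0, 0, 0, 0.5, 0.28, 0.01, 0, 0, 0, 0.5]'|sed -n '4p'
python3 -c "
from wheel import *
polar(); print(look())"
python3 steer.py '[0.28, 0.01, 0, 0, 0, 0.5, 0.28, 0.01, 0, 0, 0, 0.5]'|sed -n '4p'
python3 -c "
from wheel import *
polar(); print(look())"
```

```text
force: [-0.2, -0.9, 0.4]
force: [-3.7, -4.7, -0.3]
t 11.25 phi -22.7 r 56.7 z 203.7 yaw-phi(th) -23.7 F [-3.7 -4.7 -0.3] j6 -0.43
(np.float64(0.10641982900770469), np.float64(-72.3761316065919))
force: [-7.5, -10.6, -0.2]
t 11.50 phi -24.9 r 56.7 z 203.8 yaw-phi(th) -26.6 F [ -7.5 -10.6  -0.2] j6 -0.38
(np.float64(-0.5134595513054632), np.float64(-73.42692448581548))
```

Force rises smoothly, always from the leading tooth. I'll keep creeping forward in small steps and read the force and angle after each.

Careful with the scale: shifts go in cm and turns go in units of 0.1 rad. That gives: 2.2 mm is 0.22, 0.1 mm is 0.01, 0.04 rad is 0.4.

```bash
cat > p.py <<'E'
from wheel import *
polar(); print(look())
E
python3 steer.py '[0.22, 0.01, 0, 0, 0, 0.4, 0.22, 0.01, 0, 0, 0, 0.4]'|sed -n '4p;6p'; python3 p.py
python3 steer.py '[0.22, 0.01, 0, 0, 0, 0.4, 0.22, 0.01, 0, 0, 0, 0.4]'|sed -n '4p;6p'; python3 p.py
```

```text
force: [-10.8, -14.8, 1.2]
grip_force: 8.9
t 11.75 phi -26.5 r 56.7 z 203.8 yaw-phi(th) -28.9 F [-10.8 -14.8   1.2] j6 -0.33
(np.float64(-0.6720877068328862), np.float64(-74.21376978467482))
force: [-16.2, -17.1, 1.8]
grip_force: 11.8
t 12.00 phi -28.2 r 56.7 z 203.8 yaw-phi(th) -31.1 F [-16.2 -17.1   1.8] j6 -0.29
(np.float64(-1.128144661342573), np.float64(27.164124037497707))
```

The geometry explains it: the finger is 8° ahead of the gap's centre, so its broad face is riding on the tooth's end rather than its flank. The tip is too thin radially in this orientation. I'll back off, lift, turn the tool a quarter turn so the thin side is tangential, and re-enter.

Scaled: -40 mm is -4, -11.3 mm is -1.13, -0.2 rad is -2.

```bash
python3 steer.py '[-0.56, 0.03, 0, 0, 0, -1, -1.13, 0.11, 0, 0, 0, -2, -1.13, 0.11, -0.4, 0, 0, -2, -1.13, 0.11, -1.5, 0, 0, -2, -1.13, 0.11, -3, 0, 0, -2, -1.13, 0.11, -4, 0, 0, -2]' - 50|sed -n '4p'; python3 p.py
python3 steer.py '[0, 0, 0, 0, 0, -1.5, 0, 0, 0, 0, 0, -3, 0, 0, 0, 0, 0, -4.5, 0, 0, 0, 0, 0, -6, 0, 0, 0, 0, 0, -7.5, 0, 0, 0, 0, 0, -9, 0, 0, 0, 0, 0, -10.5, 0, 0, 0, 0, 0, -12]' |sed -n '4p'
python3 steer.py '[0, 0, 0, 0, 0, -1.5, 0, 0, 0, 0, 0, -3, 0, 0, 0, 0, 0, -3.7, 0, 0, 0, 0, 0, -3.7]'|sed -n '4p'; python3 p.py
python3 -c "
from wheel import *
goto(-18,50,243.7);goto(-18,50,202);print(tool()[1].round(3),ctrl.sense()['joints'])"
```

```text
force: [-0.1, -0.9, 0.2]
t 12.65 phi -19.0 r 56.3 z 245.3 yaw-phi(th) -19.8 F [-0.1 -0.9  0.2] j6 -0.51
(np.float64(1.8098157701901596), np.float64(-70.84013468697631))
force: [0.3, -0.5, 0.6]
force: [0.0, -0.3, -0.4]
t 13.90 phi -18.9 r 56.5 z 243.8 yaw-phi(th) 70.2 F [ 0.  -0.3 -0.4] j6 -2.08
(np.float64(3.9538517888270097), np.float64(-70.76686987389553))
to -18 50 243.7 [-6.5 -0.6  0.1]
to -18 50 202 [-6.5 -0.6 41.8]
[[-0.983  0.186  0.   ]
 [ 0.186  0.983 -0.   ]
 [-0.    -0.    -1.   ]] [-6.94814265e-01  4.71401433e-01  1.73256673e+00  3.65654429e-05
  9.37541672e-01 -2.07860690e+00]
```

```bash
python3 steer.py '[-0.4, -0.06, 1, 0, 0, 0, -0.65, -0.06, 2, 0, 0, 0, -0.65, -0.06, 2.8, 0, 0, 0, -0.65, -0.06, 3.4, 0, 0, 0, -0.65, -0.06, 3.9, 0, 0, 0, -0.65, -0.06, 4.2, 0, 0, 0, -0.65, -0.06, 4.2, 0, 0, 0]'; python3 p.py
```

```text
time_s: 14.65
eef_pos: [462.3, -230.7, 201.8]
ee_rot: [-0.0, 0.092, 0.996, 0.0]
force: [-2.6, 1.2, 4.9]
grip_width: 0.001
grip_force: 2.7
t 14.65 phi -17.8 r 50.0 z 201.8 yaw-phi(th) 70.3 F [-2.6  1.2  4.9] j6 -2.08
(np.float64(1.9289243554192712), np.float64(-70.86372164336711))
```

```bash
python3 steer.py '[0.2, 0, -0.1, 0, 0, 0, 0.3, 0, -0.1, 0, 0, 0, 0.3, 0, -0.1, 0, 0, 0]'|sed -n '4p'
python3 steer.py '[-0.01, 0.26, 0, 0, 0, 0.5, -0.03, 0.53, 0, 0, 0, 1, -0.03, 0.53, 0, 0, 0, 1]'|sed -n '4p'; python3 p.py
python3 steer.py '[-0.01, 0.26, 0, 0, 0, 0.5, -0.03, 0.53, 0, 0, 0, 1, -0.03, 0.53, 0, 0, 0, 1]'|sed -n '4p'; python3 p.py
```

```text
force: [0.5, -1.0, 0.2]
force: [-0.7, -1.0, 1.1]
t 15.30 phi -23.6 r 52.7 z 202.9 yaw-phi(th) 64.5 F [-0.7 -1.   1.1] j6 -1.97
(np.float64(1.1173681534572317), np.float64(-71.2988518777008))
force: [-8.7, -11.5, 2.3]
t 15.65 phi -28.0 r 52.7 z 203.0 yaw-phi(th) 58.8 F [ -8.7 -11.5   2.3] j6 -1.86
(np.float64(1.9197453320346152), np.float64(29.015385358905675))
```

```bash
python3 - <<'E'
from wheel import *
a=ctrl.capture("top")[165:245,310:400,::-1]; b=ctrl.capture("scene")[215:285,310:410,::-1]
f=lambda i:cv2.resize(np.clip(i.astype(float)*1.8,0,255).astype(np.uint8),(400,int(400*i.shape[0]/i.shape[1])),interpolation=cv2.INTER_CUBIC)
a,b=f(a),f(b); o=np.zeros((max(a.shape[0],b.shape[0]),800,3),np.uint8); o[:a.shape[0],:400]=a;o[:b.shape[0],400:]=b
cv2.imwrite("pics/c6.png",o); s=ctrl.sense(); print(s['force'],s['wrist_torque'],s['grip_width'],s['grip_force'])
E
```

```text
[ -8.68798933 -11.22152761   3.01902603] [-1.87174526  1.37921672 -0.06082458] 0.0015118295431405533 8.580265036434866
```

View pics/c6.png

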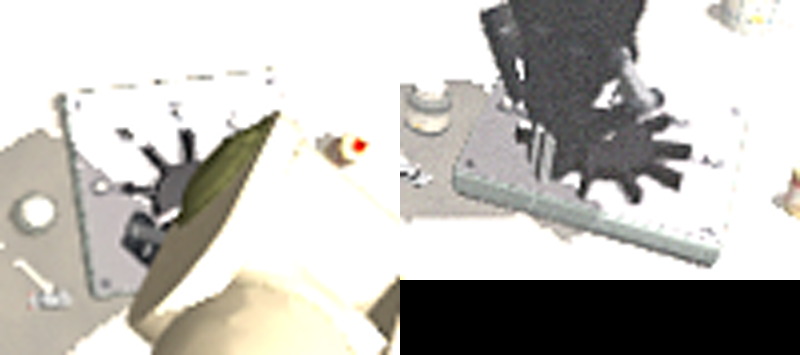

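The composite shows the gripper over the near-left part of the wheel (scene half, tip at about (540,185)), and the far teeth in the top half at (185,140) and (150,157) have not moved. The wheel really resists clockwise motion here. I'll try the other direction gently to see whether it turns freely.

```bash
cat > p.py <<'E'
from wheel import *
polar(); print(look())
s,M=tool(); F=s['force'];p=s['eef_pos'][:2]-C
print("T on wheel Nmm",-(1000*s['wrist_torque'][2]+p[0]*F[1]-p[1]*F[0]).round(0))
E
python3 steer.py '[-0.03, -0.53, 0, 0, 0, -1, -0.11, -1.05, 0, 0, 0, -2, -0.11, -1.05, 0, 0, 0, -2]'|sed -n '4p'; python3 p.py
python3 steer.py '[-0.01, -0.26, 0, 0, 0, -0.5, -0.03, -0.53, 0, 0, 0, -1, -0.03, -0.53, 0, 0, 0, -1]'|sed -n '4p'; python3 p.py
python3 steer.py '[-0.01, -0.26, 0, 0, 0, -0.5, -0.03, -0.53, 0, 0, 0, -1, -0.03, -0.53, 0, 0, 0, -1]'|sed -n '4p'; python3 p.py
```

```text
force: [-0.2, 0.8, 0.7]
t 16.10 phi -17.5 r 53.0 z 202.6 yaw-phi(th) 70.3 F [-0.2  0.8  0.7] j6 -2.08
(np.float64(3.2655723938521892), np.float64(-70.85337473406598))
T on wheel Nmm -27.0
force: [-0.7, 2.5, 3.2]
t 16.45 phi -12.6 r 53.0 z 202.7 yaw-phi(th) 75.9 F [-0.7  2.5  3.2] j6 -2.19
(np.float64(5.071666129199195), np.float64(-71.073345736538))
T on wheel Nmm 131.0
force: [-1.2, 10.6, 7.3]
t 16.80 phi -7.8 r 53.2 z 202.6 yaw-phi(th) 81.7 F [-1.2 10.6  7.3] j6 -2.29
(np.float64(5.426628504545747), np.float64(-69.73661547736555))
T on wheel Nmm 419.0
```

Scaled: -3 mm is -0.3, 3 mm is 0.3, 0.2 rad is 2.

```bash
python3 steer.py '[-0.03, 0.53, 0, 0, 0, 1, -0.11, 1.05, 0, 0, 0, 2, 0.1, 1.05, -0.3, 0, 0, 2, 0.3, 1.05, -0.3, 0, 0, 2, 0.3, 1.05, -0.3, 0, 0, 2]'|sed -n '4p'; python3 p.py
python3 steer.py '[-0.01, 0.28, 0, 0, 0, 0.5, -0.03, 0.56, 0, 0, 0, 1, -0.03, 0.56, 0, 0, 0, 1]'|sed -n '4p'; python3 p.py
python3 steer.py '[-0.01, 0.28, 0, 0, 0, 0.5, -0.01, 0.28, 0, 0, 0, 0.5]'|sed -n '4p'; python3 p.py; python3 -c "
from rig import ctrl;s=ctrl.sense();print(s['force'],s['wrist_torque'])"
```

```text
force: [0.5, 0.2, 0.5]
t 17.35 phi -17.1 r 57.0 z 205.7 yaw-phi(th) 70.3 F [0.5 0.2 0.5] j6 -2.09
(np.float64(4.8755917582750286), np.float64(-70.63744259757414))
T on wheel Nmm -16.0
force: [0.5, -0.0, 0.2]
t 17.70 phi -23.0 r 56.6 z 205.6 yaw-phi(th) 64.5 F [ 0.5 -0.   0.2] j6 -1.97
(np.float64(1.3723518217559094), np.float64(-70.88074075191274))
T on wheel Nmm -75.0
force: [-1.2, -1.8, 0.0]
t 17.95 phi -25.5 r 56.4 z 205.7 yaw-phi(th) 61.7 F [-1.2 -1.8  0. ] j6 -1.92
(np.float64(0.6051371741844922), np.float64(-71.2508924103846))
T on wheel Nmm -128.0
[-1.14794023 -2.35519586 -0.57985138] [-0.3621863   0.14362592 -0.01796672]
```

```bash
for i in 1 2; do :; done
python3 steer.py '[-0.01, 0.28, 0, 0, 0, 0.5, -0.01, 0.28, 0, 0, 0, 0.5]'|sed -n '4p'; python3 p.py
python3 steer.py '[-0.01, 0.28, 0, 0, 0, 0.5, -0.01, 0.28, 0, 0, 0, 0.5]'|sed -n '4p'; python3 p.py
python3 steer.py '[-0.01, 0.28, 0, 0, 0, 0.5, -0.01, 0.28, 0, 0, 0, 0.5]'|sed -n '4p'; python3 p.py; python3 -c "
from rig import ctrl;s=ctrl.sense();print(s['force'],s['wrist_torque'])"
```

```text
force: [-4.5, -7.2, -0.9]
t 18.20 phi -27.7 r 56.3 z 205.7 yaw-phi(th) 58.9 F [-4.5 -7.2 -0.9] j6 -1.86
(np.float64(0.47122125175381974), np.float64(-73.34145519548763))
T on wheel Nmm -380.0
force: [-10.5, -11.6, 0.8]
t 18.45 phi -29.9 r 56.3 z 205.7 yaw-phi(th) 56.0 F [-10.5 -11.6   0.8] j6 -1.81
(np.float64(0.5172337958466681), np.float64(38.42236860520765))
T on wheel Nmm -764.0
force: [-15.6, -18.5, 2.2]
t 18.70 phi -32.0 r 56.2 z 205.8 yaw-phi(th) 53.2 F [-15.6 -18.5   2.2] j6 -1.75
(np.float64(0.15480567101843706), np.float64(50.015893882248406))
T on wheel Nmm -1090.0
[-15.15701349 -17.77874016   2.07801493] [-2.99237379  2.68366706 -0.16027955]
```

The torque is already about 1 Nm with no movement, so something at this spot resists. The wheel turned freely while the finger was between φ=+32° and -18°. I'll back off, lift, and re-enter at φ=+54°, so the remaining two clicks happen in that proven sector.

```bash
python3 steer.py '[-0.03, -0.56, 0, 0, 0, -1, -0.11, -1.11, 0, 0, 0, -2, -0.11, -1.11, -0.5, 0, 0, -2, -0.11, -1.11, -2, 0, 0, -2, -0.11, -1.11, -3.8, 0, 0, -2]'|sed -n '4p'; python3 p.py
python3 steer.py '[0, 0, 0, 0, 0, 1.5, 0, 0, 0, 0, 0, 3, 0, 0, 0, 0, 0, 4.5, 0, 0, 0, 0, 0, 6, 0, 0, 0, 0, 0, 7.5, 0, 0, 0, 0, 0, 9, 0, 0, 0, 0, 0, 10.5, 0, 0, 0, 0, 0, 12]'|sed -n '4p'
python3 steer.py '[0, 0, 0, 0, 0, 1.5, 0, 0, 0, 0, 0, 3, 0, 0, 0, 0, 0, 4.5, 0, 0, 0, 0, 0, 5.4, 0, 0, 0, 0, 0, 5.4, 0, 0, 0, 0, 0, 5.4]'|sed -n '4p'; python3 p.py
python3 -c "
from wheel import *
goto(54,55,243);print(look('scene'))"
```

```text
force: [0.3, -0.3, 0.8]
t 19.25 phi -23.2 r 56.6 z 244.0 yaw-phi(th) 64.4 F [ 0.3 -0.3  0.8] j6 -1.97
(np.float64(4.144298531217133), np.float64(-70.82240363594377))
T on wheel Nmm -94.0
force: [-0.1, -0.4, 0.2]
force: [-0.2, 0.7, -0.3]
t 20.70 phi -23.1 r 56.4 z 243.7 yaw-phi(th) -35.0 F [-0.2  0.7 -0.3] j6 -0.24
(np.float64(3.9188745997707923), np.float64(-70.82810322139274))
T on wheel Nmm -58.0
to 54 55 243 [-43.2  54.3   0.7]
(np.float64(-4.578681724731578), np.float64(-100.39375042598908))
```

Scaled: 54 mm is 5.4, -43 mm is -4.3.

```bash
python3 steer.py '[-1, 1.4, 0, 0, 0, 0, -2, 2.7, 0, 0, 0, 0, -3.2, 4.1, 0, 0, 0, 0, -4.3, 5.4, 0, 0, 0, 0, -4.3, 5.4, 0, 0, 0, 0, -4.3, 5.4, 0, 0, 0, 0]'|sed -n '4p'; python3 p.py
python3 -c "
from wheel import *
goto(54,55,204.5);print(look('scene'))"
```

```text
force: [-0.8, -0.5, -0.1]
t 21.40 phi 53.2 r 54.7 z 243.4 yaw-phi(th) -35.1 F [-0.8 -0.5 -0.1] j6 -0.29
(np.float64(-0.20786954544305902), np.float64(-70.83536973226582))
T on wheel Nmm -46.0
to 54 55 204.5 [-0.5  0.9 39. ]
(np.float64(2.2662840831540216), np.float64(-73.11685834549591))
```

Scaled: 10 mm is 1, 39 mm is 3.9.

```bash
python3 steer.py '[-0.05, 0.05, 1, 0, 0, 0, -0.05, 0.05, 2, 0, 0, 0, -0.05, 0.05, 2.8, 0, 0, 0, -0.05, 0.05, 3.4, 0, 0, 0, -0.05, 0.05, 3.9, 0, 0, 0, -0.05, 0.05, 3.9, 0, 0, 0]'|sed -n '4p'; python3 p.py
python3 steer.py '[0.01, -0.27, 0, 0, 0, 0.5, 0.03, -0.55, 0, 0, 0, 1, 0.03, -0.55, 0, 0, 0, 1]'|sed -n '4p'; python3 p.py
python3 steer.py '[0.01, -0.27, 0, 0, 0, 0.5, 0.03, -0.55, 0, 0, 0, 1, 0.03, -0.55, 0, 0, 0, 1]'|sed -n '4p'; python3 p.py
```

```text
force: [-0.5, -1.1, -0.7]
t 22.10 phi 54.0 r 55.4 z 203.9 yaw-phi(th) -35.2 F [-0.5 -1.1 -0.7] j6 -0.29
(np.float64(0.35758301830412337), np.float64(-70.82354930987606))
T on wheel Nmm -28.0
force: [-1.1, 0.2, -0.2]
t 22.45 phi 48.4 r 55.5 z 205.1 yaw-phi(th) -40.9 F [-1.1  0.2 -0.2] j6 -0.19
(np.float64(0.471111409811368), np.float64(-70.83893739763806))
T on wheel Nmm 24.0
force: [6.4, -5.4, -5.1]
t 22.80 phi 44.0 r 55.7 z 205.5 yaw-phi(th) -46.6 F [ 6.4 -5.4 -5.1] j6 -0.09
(np.float64(-1.2714625424728363), np.float64(-72.83607377445628))
T on wheel Nmm -436.0
```

Scaled: -2.7 mm is -0.27, 0.1 mm is 0.01, 0.05 rad is 0.5.

```bash
python3 steer.py '[0.01, -0.27, 0, 0, 0, 0.5, 0.01, -0.27, 0, 0, 0, 0.5]'|sed -n '4p'; python3 p.py
python3 steer.py '[0.01, -0.27, 0, 0, 0, 0.5, 0.01, -0.27, 0, 0, 0, 0.5]'|sed -n '4p'; python3 p.py
```

```text
force: [11.0, -8.8, -8.3]
t 23.05 phi 41.9 r 55.8 z 205.6 yaw-phi(th) -49.5 F [11.  -8.8 -8.3] j6 -0.04
(np.float64(-2.2709568376196616), np.float64(-73.45637802211988))
T on wheel Nmm -663.0
force: [15.1, -14.5, -11.9]
t 23.30 phi 39.8 r 55.9 z 205.8 yaw-phi(th) -52.4 F [ 15.1 -14.5 -11.9] j6 0.01
(np.float64(-3.1881713208719544), np.float64(-74.387935898546))
T on wheel Nmm -929.0
```

Torque versus deflection fits a sine well centred at the click (A≈1.5 Nm), stiffer than stated but with an exact elastic return. I'll continue in small steps towards the crest, watching the force.

Scaled: -2.7 mm is -0.27, 0.1 mm is 0.01, 0.05 rad is 0.5.

```bash
python3 steer.py '[0.01, -0.27, 0, 0, 0, 0.5, 0.01, -0.27, 0, 0, 0, 0.5]'|sed -n '4p'; python3 p.py; python3 -c "
from rig import ctrl;s=ctrl.sense();print(s['wrist_torque'],s['grip_width'],s['grip_force'],s['eef_pos'],s['ee_rot'])"
```

```text
force: [18.0, -18.9, -16.0]
t 23.55 phi 37.8 r 56.0 z 206.0 yaw-phi(th) -55.3 F [ 18.  -18.9 -16. ] j6 0.06
(np.float64(-4.117459215563947), np.float64(-75.82165725039836))
T on wheel Nmm -1236.0
[-3.21788626 -3.12040062 -0.19008513] -0.0024855862434150435 12.674591675167903 [ 473.46305612 -279.15257774  205.94298712] [0.00729572 0.92738855 0.37401376 0.00331164]
```

Scaled: 0.1 mm is 0.01, -2.7 mm is -0.27, 0.05 rad is 0.5.

```bash
python3 steer.py '[0.01, -0.27, 0.05, 0, 0, 0.5, 0.01, -0.27, 0.05, 0, 0, 0.5]'|sed -n '4p'; python3 p.py
```

```text
force: [19.8, -23.2, -16.0]
t 23.80 phi 35.9 r 56.2 z 206.0 yaw-phi(th) -58.2 F [ 19.8 -23.2 -16. ] j6 0.11
(np.float64(-4.407517642242491), np.float64(-76.54343827309138))
T on wheel Nmm -1601.0
```

Careful with the scale: shifts go in cm and turns go in units of 0.1 rad. That gives: -1.6 mm is -0.16, 0.5 mm is 0.05, 0.03 rad is 0.3.

```bash
python3 steer.py '[0.01, -0.16, 0.05, 0, 0, 0.3, 0.01, -0.16, 0.05, 0, 0, 0.3]'|sed -n '4p'; python3 p.py; python3 steer.py '[0.01, -0.16, 0.05, 0, 0, 0.3, 0.01, -0.16, 0.05, 0, 0, 0.3]'|sed -n '4p'; python3 p.py
```

```text
force: [-0.3, 0.6, -0.0]
t 24.05 phi 30.2 r 55.5 z 203.9 yaw-phi(th) -59.8 F [-0.3  0.6 -0. ] j6 0.14
(np.float64(13.018236971192938), np.float64(-92.6688839926019))
T on wheel Nmm 17.0
force: [-5.0, 2.7, 4.5]
t 24.30 phi 27.3 r 55.3 z 202.8 yaw-phi(th) -61.4 F [-5.   2.7  4.5] j6 0.17
(np.float64(2.315291812953948), np.float64(-106.21987776675257))
T on wheel Nmm 313.0
```

It clicked over to click -3 (about -107°), one click short of the target. I'll recentre and do the last click the same way.

Scaled: -1 mm is -0.1, -8.2 mm is -0.82, 0.15 rad is 1.5.

```bash
python3 steer.py '[0.01, -0.27, -0.1, 0, 0, 0.5, 0.03, -0.55, -0.15, 0, 0, 1, 0.06, -0.82, -0.15, 0, 0, 1.5, 0.06, -0.82, -0.15, 0, 0, 1.5]'|sed -n '4p'; python3 p.py
python3 steer.py '[0.01, -0.27, 0, 0, 0, 0.5, 0.03, -0.55, 0, 0, 0, 1, 0.06, -0.82, 0, 0, 0, 1.5, 0.06, -0.82, 0, 0, 0, 1.5]'|sed -n '4p'; python3 p.py
python3 steer.py '[0.01, -0.27, 0, 0, 0, 0.5, 0.01, -0.27, 0, 0, 0, 0.5]'|sed -n '4p'; python3 p.py
```

```text
force: [-0.5, -1.0, -1.1]
t 24.75 phi 19.5 r 55.3 z 204.7 yaw-phi(th) -70.0 F [-0.5 -1.  -1.1] j6 0.32
(np.float64(1.933205796253326), np.float64(-106.90869011162896))
T on wheel Nmm -5.0
force: [-0.5, -2.6, -0.9]
t 25.20 phi 11.5 r 55.4 z 204.9 yaw-phi(th) -78.6 F [-0.5 -2.6 -0.9] j6 0.48
(np.float64(0.8372904363637507), np.float64(-107.26447503024589))
T on wheel Nmm -97.0
force: [0.6, -7.8, -1.9]
t 25.45 phi 9.4 r 55.5 z 205.0 yaw-phi(th) -81.5 F [ 0.6 -7.8 -1.9] j6 0.53
(np.float64(-0.17098011011775982), np.float64(-107.69368918674655))
T on wheel Nmm -278.0
```

```bash
python3 steer.py '[0.01, -0.27, 0, 0, 0, 0.5, 0.03, -0.55, 0, 0, 0, 1, 0.03, -0.55, 0, 0, 0, 1]'|sed -n '4p'; python3 p.py
python3 steer.py '[0.01, -0.27, 0, 0, 0, 0.5, 0.01, -0.27, 0, 0, 0, 0.5]'|sed -n '4p'; python3 p.py
```

```text
force: [-1.5, -19.3, -7.8]
t 25.80 phi 5.3 r 55.7 z 205.2 yaw-phi(th) -87.2 F [ -1.5 -19.3  -7.8] j6 0.64
(np.float64(-1.7936716180528864), np.float64(-110.48915510360268))
T on wheel Nmm -803.0
force: [-2.5, -25.5, -9.8]
t 26.05 phi 3.4 r 55.8 z 205.3 yaw-phi(th) -90.1 F [ -2.5 -25.5  -9.8] j6 0.69
(np.float64(-2.3726874153786803), np.float64(-112.22329992712162))
T on wheel Nmm -1210.0
```

Scaled: -2.2 mm is -0.22, 0.5 mm is 0.05, 0.04 rad is 0.4.

```bash
python3 steer.py '[0.01, -0.22, 0.05, 0, 0, 0.4, 0.01, -0.22, 0.05, 0, 0, 0.4]'|sed -n '4p'; python3 p.py
python3 steer.py '[0.01, -0.11, 0.05, 0, 0, 0.2, 0.01, -0.11, 0.05, 0, 0, 0.2]'|sed -n '4p'; python3 p.py
```

```text
force: [-5.9, -30.7, -7.2]
t 26.30 phi 1.9 r 55.8 z 205.2 yaw-phi(th) -92.3 F [ -5.9 -30.7  -7.2] j6 0.73
(np.float64(-2.5789177210649723), np.float64(-113.20813596074095))
T on wheel Nmm -1556.0
force: [-7.4, -34.0, -4.2]
t 26.55 phi 1.2 r 55.8 z 205.0 yaw-phi(th) -93.5 F [ -7.4 -34.   -4.2] j6 0.76
(np.float64(-2.512722353034769), np.float64(-113.42509065975311))
T on wheel Nmm -1577.0
```

Scaled: -1.1 mm is -0.11, 0.1 mm is 0.01, 0.02 rad is 0.2.

```bash
python3 steer.py '[0.01, -0.11, 0, 0, 0, 0.2, 0.01, -0.11, 0, 0, 0, 0.2]'|sed -n '4p'; python3 p.py
python3 -c "
from rig import ctrl;s=ctrl.sense();print(s['wrist_torque'],s['grip_force'],s['tau'].round(1))"
```

```text
force: [-10.2, -36.6, -4.8]
t 26.80 phi 0.4 r 55.8 z 205.1 yaw-phi(th) -94.6 F [-10.2 -36.6  -4.8] j6 0.78
(np.float64(-2.641218797081052), np.float64(-113.96225856371656))
T on wheel Nmm -1750.0
[-6.21952759  1.75667634 -0.13918751] 17.702251212322153 [ 19.1 -44.6 -11.6   6.3   4.   -0.1]
```

The wheel is near its crest but force is 38 N, because the finger's inner corner contacts at a small radius (46 mm). I'll ease off and turn the tool slightly so it pushes at the tooth's tip, which needs less force.

Scaled: 8 mm is 0.8, 4 mm is 0.4, 0.35 rad is 3.5.

```bash
python3 steer.py '[0, 0.4, 0, 0, 0, 0, 0, 0.8, 0, 0, 0, 1, 0, 0.8, 0, 0, 0, 2, 0, 0.8, 0, 0, 0, 3.5, 0, 0.8, 0, 0, 0, 3.5]'|sed -n '4p'; python3 p.py
```

```text
force: [-12.5, -13.0, 5.4]
t 27.35 phi 5.3 r 56.9 z 204.2 yaw-phi(th) -114.9 F [-12.5 -13.    5.4] j6 1.12
(np.float64(-0.20823978256093803), np.float64(-108.93876924164361))
T on wheel Nmm -586.0
```

```bash
python3 -c "
from wheel import *
for p in (3,0,-3,-6): goto(p,55.5,204)"
```

```text
to 3 55.5 204 [ 0.1 -2.6  0.2]
to 0 55.5 204 [-1.2 -5.2  0.2]
to -3 55.5 204 [-2.3 -7.9  0.2]
to -6 55.5 204 [ -3.3 -10.6   0.1]
```

```bash
python3 steer.py '[0, 0.5, 0, 0, 0, -1, 0, 0.5, 0, 0, 0, -2, 0, 0.5, 0, 0, 0, -3, -0.3, 0.5, 0, 0, 0, -3, -0.3, 0.5, 0, 0, 0, -3]'|sed -n '4p'; python3 p.py;  python3 -c "
from wheel import *
for p in (10,5,2,0,-3): goto(p,59.5,204)"
```

```text
force: [2.2, -5.8, -1.8]
t 27.90 phi 7.0 r 60.8 z 204.1 yaw-phi(th) -97.7 F [ 2.2 -5.8 -1.8] j6 0.81
(np.float64(0.857189640401789), np.float64(-107.90752670703765))
T on wheel Nmm -367.0
to 10 59.5 204 [2.  2.6 0.1]
to 5 59.5 204 [ 0.7 -2.4  0.1]
to 2 59.5 204 [ 0.1 -5.5  0.1]
to 0 59.5 204 [-0.2 -7.5  0.1]
to -3 59.5 204 [ -0.6 -10.6   0.1]
```

Lever is now 59 mm, so it's pushing at the tip. Continuing in steps.

Scaled: -5 mm is -0.5, -2.5 mm is -0.25, 0.02 rad is 0.2.

```bash
python3 steer.py '[0.02, -0.25, 0, 0, 0, 0, 0.01, -0.5, 0, 0, 0, 0.2, 0.01, -0.5, 0, 0, 0, 0.2]'|sed -n '4p'; python3 p.py
python3 steer.py '[0, -0.2, 0, 0, 0, 0.3, 0, -0.2, 0, 0, 0, 0.3]'|sed -n '4p'; python3 p.py
```

```text
force: [-2.5, -16.5, -3.6]
t 28.25 phi 3.7 r 60.1 z 204.3 yaw-phi(th) -98.8 F [ -2.5 -16.5  -3.6] j6 0.84
(np.float64(-1.0941399879396698), np.float64(-111.06888025738299))
T on wheel Nmm -919.0
force: [-5.2, -22.6, -3.9]
t 28.50 phi 2.4 r 59.9 z 204.4 yaw-phi(th) -100.6 F [ -5.2 -22.6  -3.9] j6 0.87
(np.float64(-1.7979462643056527), np.float64(-112.02712123178617))
T on wheel Nmm -1061.0
```

Scaled: -3 mm is -0.3.

```bash
python3 steer.py '[0, -0.3, 0, 0, 0, 0, 0, -0.3, 0, 0, 0, 0]'|sed -n '4p'; python3 p.py
python3 steer.py '[0, -0.2, 0, 0, 0, 0, 0, -0.2, 0, 0, 0, 0]'|sed -n '4p'; python3 p.py
```

```text
force: [-6.5, -29.7, -7.2]
t 28.75 phi 0.5 r 59.6 z 204.6 yaw-phi(th) -100.5 F [ -6.5 -29.7  -7.2] j6 0.87
(np.float64(-2.7385748139925745), np.float64(-112.72968202781833))
T on wheel Nmm -1438.0
force: [-8.6, -34.2, -7.6]
t 29.00 phi -0.7 r 59.4 z 204.6 yaw-phi(th) -100.5 F [ -8.6 -34.2  -7.6] j6 0.88
(np.float64(-3.0775884308307804), np.float64(-113.81064878009043))
T on wheel Nmm -1723.0
```

Scaled: -1.5 mm is -0.15.

```bash
python3 steer.py '[0, -0.15, 0, 0, 0, 0, 0, -0.15, 0, 0, 0, 0]'|sed -n '4p'; python3 p.py
```

```text
force: [-2.8, 12.1, 1.6]
t 29.25 phi -6.1 r 58.9 z 203.6 yaw-phi(th) -100.6 F [-2.8 12.1  1.6] j6 0.88
(np.float64(5.831458759392071), np.float64(-139.5369274665835))
T on wheel Nmm 512.0
```

It clicked over towards -144°, and the trailing tooth now rests on the finger. I'll move to the gap's centre, then lift.

```bash
python3 -c "
from wheel import *
goto(-12,58,204);goto(-18,58,204)"
```

```text
to -12 58 204 [ 0.9 -4.8 -0.8]
to -18 58 204 [  1.4 -10.9  -0.8]
```

```bash
python3 steer.py '[0.05, -0.3, 0, 0, 0, 0.4, 0.09, -0.6, 0, 0, 0, 0.8, 0.12, -0.9, 0, 0, 0, 1.2, 0.12, -0.9, 0, 0, 0, 1.2, 0.12, -0.9, 0, 0, 0, 1.2]'|sed -n '4p'; python3 p.py
```

```text
force: [-0.7, 0.7, 0.7]
t 29.80 phi -15.5 r 57.4 z 203.6 yaw-phi(th) -107.3 F [-0.7  0.7  0.7] j6 1.01
(np.float64(4.7389728236822934), np.float64(-143.12825532153266))
T on wheel Nmm -53.0
```

Free, with the wheel at click -4. Now I'll lift out, move clear and verify from both cameras.

```bash
python3 steer.py '[0, 0, -0.5, 0, 0, 0, 0, 0, -2, 0, 0, 0, 0, 0, -4.5, 0, 0, 0, 0, 0, -8, 0, 0, 0, 0, 0, -12, 0, 0, 0, 0, 0, -15, 0, 0, 0]'|sed -n '4p'
python3 steer.py '[-3, 0, 0, 0, 0, 0, -7, 0, 0, 0, 0, 0, -11, 0, 0, 0, 0, 0, -15, 0, 0, 0, 0, 0, -15, 0, 0, 0, 0, 0, -15, 0, 0, 0, 0, 0]'|sed -n '2p;4p'
python3 - <<'E'
from wheel import *
print(look("top"),look("scene"))
# bystanders: compare pixels with first pictures
for n in("top","scene"):
    d=cv2.absdiff(ctrl.capture(n)[:,:,::-1],cv2.imread(f"pics/{n}0.png")).max(2)
    for k,(x0,y0,x1,y1) in ({"jar":(310,205,326,219),"bottle":(383,192,396,205),"car":(315,228,328,236),"rest":(100,190,245,246)} if n=="top" else {"jar":(309,232,325,250),"bottle":(404,246,420,272),"car":(304,254,319,264),"rest":(120,170,245,232)}).items():
        r=d[y0:y1,x0:x1]; print(n,k,int(np.median(r)),r.max(),(r>60).mean().round(3))
E
```

```text
force: [-0.1, -0.6, -1.2]
eef_pos: [306.0, -210.8, 354.4]
force: [-0.2, -0.3, 0.0]
(np.float64(-0.5406162165193361), np.float64(-143.16076895826686)) (np.float64(0.2874912733727711), np.float64(-146.1901816819166))
top jar 1 3 0.0
top bottle 1 3 0.0
top car 1 2 0.0
top rest 1 9 0.0
scene jar 13 221 0.118
scene bottle 13 22 0.0
scene car 13 21 0.0
scene rest 15 151 0.179
```

The wheel is at -144° in click -4 (tooth phase ≈ 0 in both views). The top view shows nothing else moved, so I'm handing in.

```bash
python3 -c "
from rig import ctrl; print(ctrl.finish_job())"
```

```text
the job is handed in; nothing more can be done
None
```

The pointer has clicked into place at the raised stud (own +36°, wheel at -144°), the finger is clear and the top view shows nothing else moved; but the wheel was far stiffer than the stated 2–4 N, so the last two clicks each took about 35–38 N at the fingertip, it snapped over each time, and that may not count as gentle.

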